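Sort the bench leftovers into their trays

TASK

Sort the things left lying at the front of the bench: lay the two markers flat, lengthwise and side by side on the floor of the long shallow black tray, lay both round caps side by side on the floor of the square white tray, closed face up as they are, and stand the vial upright in any pocket of the grey block. Do not tip the vial over on the way, leave the timer and the roll of tape where they are, and let go of everything at the end.

Things in the scene. Friction and masses are not known exactly. Their poses are not given: they have to be found in the camera images.
- marker_a: Slim white lab marker with a coloured cap, lying on the bench, 13 x 135 x 12 mm; to be sorted. Origin: middle of its underside; y axis along its length, z up. Its barrel spans about -5 to +7 mm in its own x. It does not roll.
- marker_b: A second lab marker of the same shape and size, to be sorted likewise (only its cap differs in colour). Same origin and axes.
- cap_1: Loose round screw cap, 35 mm across and 13 mm high, lying flat with its closed face up; to be sorted. Origin: centre of the underside, z up.
- cap_2: A second loose round screw cap, the same as the first: 35 mm across, 13 mm high. Origin: centre of the underside, z up.
- vial: Slender glass vial standing upright, body 15 mm in diameter up to 58 mm, black screw cap 12 mm in diameter above it to 68 mm; to be sorted. Easily tipped. Its base is flat. Origin: centre of its base, z up.
- tool_tray: Shallow open black tray, the long one of the targets, fixed; outside 165 (x) x 130 (y) x 18 mm (z), walls 4 mm, floor about 4 mm thick (inside about 157 x 122 mm). Long side along its x axis. Origin: centre of the underside.
- cap_tray: Square open white plastic tray, fixed; outside 118 x 118 x 26 mm, walls 4 mm, floor about 4 mm thick (inside about 110 x 110 mm). Sides along its x and y axes. Origin: centre of the underside.
- vial_block: Square grey plastic holder block, fixed; 100 x 100 x 35 mm with four empty square pockets in a 2 by 2 grid, each 34 mm wide and 30 mm deep (pocket floor 5 mm above the underside). Pocket centres at x = +-21 mm, y = +-21 mm in its frame. Origin: centre of the underside.
- timer: White bench timer with buttons, 66 x 66 x 19 mm, loose; a bystander, to be left where it is. Origin: centre of the underside.
- tape: Roll of label tape lying flat, 76 mm across, 19 mm high, loose; a bystander, to be left where it is. Origin: centre of the underside.

How it is judged:
By the outcome, as a careful person would: the job done as asked, in the order asked, and still so for the second after the job is handed in, with the robot touching nothing.
It also fails if it takes over 128 s, if anything falls off the work surface, if the arm or the gripper's body presses on something with over 40 N, if the wrist force passes 120 N, or if a joint passes its speed limit or range.

ROBOT

A 6-joint arm with a two-finger parallel gripper is mounted at the origin on a cart in front of the work surface, level with it; the furniture and walls round the work are solid. World frame = base frame: x ahead of the robot, y to its left, z up, the work surface at z = 0. Lengths are in m, angles in rad, forces in N, time in s.
With the tool pointing down it reaches from about 0.375 to 0.9 m from the base axis. Payload 3.1 kg.
Tool frame: the origin (TCP) lies at the very end of the fingers, on their centre line; the grasp point (between the pads) lies 19 mm behind it (manip.pinch_z is the distance from the TCP to the grasp point, in m); z points along the fingers, y is the line along which they close (so a half turn about z gives the same grasp; the last joint's range is limited). The gripper opens to 85 mm and grips with 20 to 120 N. Pads are 22 mm wide; open, the fingers measure 114 mm over their backs; the gripper's body (76 mm by 85 mm) begins 54 mm behind the grasp point. The pads swing forward as they close: fully open they stand 13 mm farther back than shut.
Start: joints at [-1.389, 0.527, 1.433, -0, 1.181, -0.178], TCP at [0.22, -0.585, 0.231] pointing down, gripper open.
Joint ranges: [-3.08, 3.08], [-0.75, 2.2], [0.22, 2.44], [-1.43, 4.57], [0, 2.65], [-2.85, 2.85]. Speed limits (rad/s): [2.79, 2.79, 3.14, 3.14, 3.14, 3.14].

INTERFACE

Orientations are given as a unit quaternion [x, y, z, w].
In Python, from station import manip gives the robot as it stands.
- The arm moves only by the tool servo_tool, never from a script. Its argument "commands" is one flat list of numbers, 7 for each row, row after row: the shift along the tool's x, y, z each as a share of 500 mm, from -1 to 1, then the turn, a rotation vector about the tool's x, y, z each as a share of 360 degrees, from -1 to 1, then the opening, from -1 (shut) to 1 (fully open). In form: [dx, dy, dz, rx, ry, rz, claw, dx, dy, dz, rx, ry, rz, claw, ...]. A call has 1 to 12 rows; each row shifts and turns the commanded pose from where the row before left it, along the tool's axes as they then stand; what a row does not reach is not made up. A row lasts 1/12 s, in which the tool goes at most 41.7 mm and 7.16 degrees, less where a joint would pass 70% of its speed; a pose out of reach is approached as far as the arm can. A call with a number of a shift or a turn outside -1 to 1 is refused whole. A call with a gripper value outside its range is refused whole. The fingers move at their own pace and stop on an object; "force" is the grip in N (left out, the last holds). Time passes only in rows, so rows that do not move let the fingers close. It gives the time, the measured TCP pose, the force, the opening and the grip force at its end, in the units of the state.
- manip.sense(): the state, without advancing time (a new reading comes with each control period).
- manip.snapshot(name): name is "scene" or "top" or "wrist"; returns a dict with "img" (384x512x3 uint8, red, green, blue), "mtx" (3x3 intrinsics, pixels), "world_to_cam" (4x4, takes a point from world to camera coordinates). Camera axes: x right, y up, looking along -z (the intrinsics and any distortion apply to the point x, -y, -z); pixel columns grow to the right and rows downward; lengths in m; the calibration is good to about 2 mm. A picture is of the moment at which its call begins. There is no depth.
- manip.sign_off(): hands the job in; it is judged then, once.
Trained networks look in a picture, given as the dict that the camera call returned (one of the last four; its "shot" number tells which), for a name from the list of things; names that differ only in an ending like _2 or _b are one class to them, and where a whole thing is asked for, a point or a joint stands for the part that bears it (a point fixed in the world has none). Each returns a list of dicts, best first, with "conf" (0 to 1); they miss things now and then, are a little off and sometimes report something else, mostly with a low value. They report only what shows in the picture. A call takes as long as a camera call.
- manip.look_for(picture, query): "box" ([left, top, width, height] in pixels, round what is visible of it).
- manip.silhouettes(picture, query): "pixels" (384x512 bool, what is visible of it) and "box" ([left, top, width, height] in pixels, round what is visible of it).
The state is a dict: "t": time; "q": joint angles; "qd": joint speeds; "tau": joint torques, N m; "tcp_pos": TCP position; "tool_rot": TCP orientation; "force": force on the tool from outside, world axes, zero at the start; "ft_torque": the same for the moment, N m; "finger_gap": opening from 0.0 (shut) to 1.0 (fully open); "gripper_force": force on a finger pad.
Only numpy, scipy, OpenCV 4.12 (cv2) and the standard library are available. Lean on these libraries where they do the work, as an engineer would, in place of code of your own. Each camera call takes 0.05 s, during which the arm holds its last target. There are 200 camera calls.

## Working session

There is one attempt and no reset: what is moved stays moved. The work goes in short steps, Python scripts to look and compute and a tool call to move; the robot and the scene stay as the last step left them, time stands still between calls to the robot, and variables do not carry over. Pictures are saved under pics/ and viewed, at most 17 in all, crops included, and the job is handed in when it is done.

Besides the shell and the picture viewer there is one more tool, called by a JSON object that holds its "name" and its "arguments". servo_tool: Moves the arm, as the interface text tells. Its arguments: {"type":"object","properties":{"commands":{"type":"array"},"force":{"type":"number"}},"required":["commands"]}

```bash
mkdir -p pics; ls; cat > h.py <<'E'
from station import manip
import numpy as np, cv2
from scipy.spatial.transform import Rotation as R
def snap(n,save=None):
    s=manip.snapshot(n)
    if save: cv2.imwrite('pics/'+save,s['img'][:,:,::-1])
    return s
def px2w(s,uv,z):
    K=s['mtx'];T=s['world_to_cam']
    uv=np.atleast_2d(uv).astype(float)
    d=np.c_[uv,np.ones(len(uv))]@np.linalg.inv(K).T
    d=d*[1,-1,-1]
    Rm=T[:3,:3];c=-Rm.T@T[:3,3];d=d@Rm
    return c+d*((z-c[2])/d[:,2])[:,None]
def w2px(s,p):
    p=np.atleast_2d(p);q=p@s['world_to_cam'][:3,:3].T+s['world_to_cam'][:3,3]
    q=q*[1,-1,-1]@s['mtx'].T;return q[:,:2]/q[:,2:]
E
python3 - <<'E'
from h import *
a=snap('top','top0.png');b=snap('scene','scene0.png')
print(a.keys())
for s in (a,b):
    print(np.round(np.linalg.inv(s['world_to_cam']),3).tolist(),s['mtx'].tolist())
    for n in ['marker_a','cap_1','vial','tool_tray','cap_tray','vial_block','timer','tape']:
        print(n,[(np.round(d['box']).tolist(),round(d['conf'],2)) for d in manip.look_for(s,n)])
st=manip.sense();print(st)
E
```

```text
pics
dict_keys(['img', 'mtx', 'world_to_cam', 'shot'])
[[0.005, 0.991, -0.13, 0.363], [-1.0, 0.006, 0.011, -0.019], [0.011, 0.13, 0.991, 1.327], [0.0, 0.0, 0.0, 1.0]] [[431.8197368541005, 0.0, 257.1267144764207], [0.0, 431.8197368541005, 188.95047663328415], [0.0, 0.0, 1.0]]
marker_a [([251.0, 210.0, 37.0, 18.0], 0.47), ([157.0, 215.0, 46.0, 10.0], 0.44)]
cap_1 [([308.0, 216.0, 14.0, 11.0], 0.5), ([126.0, 220.0, 12.0, 11.0], 0.42)]
vial [([356.0, 224.0, 8.0, 6.0], 0.45)]
tool_tray [([286.0, 133.0, 47.0, 56.0], 0.64)]
cap_tray [([164.0, 135.0, 42.0, 42.0], 0.85)]
vial_block []
timer [([215.0, 207.0, 19.0, 25.0], 0.92)]
tape []
[[-0.9, 0.318, -0.299, 0.192], [-0.436, -0.629, 0.644, 0.717], [0.017, 0.71, 0.704, 0.842], [0.0, 0.0, 0.0, 1.0]] [[433.9534070054815, 0.0, 252.30009970302208], [0.0, 433.9534070054815, 197.63147133141345], [0.0, 0.0, 1.0]]
marker_a [([224.0, 263.0, 42.0, 37.0], 0.59), ([273.0, 192.0, 34.0, 24.0], 0.51)]
cap_1 [([221.0, 136.0, 66.0, 48.0], 0.71), ([220.0, 333.0, 13.0, 18.0], 0.65), ([300.0, 171.0, 16.0, 10.0], 0.39)]
vial [([325.0, 135.0, 12.0, 21.0], 0.46)]
too
[... 234 characters left out ...]
6.0, 20.0, 19.0], 0.83)]
{'t': 0.9, 'q': array([-1.38950350e+00,  5.27454469e-01,  1.43267375e+00,  2.30842139e-06,
        1.18139808e+00, -1.78502181e-01]), 'qd': array([ 0.00089904, -0.00080698,  0.0007395 , -0.00148056,  0.00231053,
        0.00135737]), 'tau': array([ 1.44441441e-03, -4.42297411e+01, -1.78424674e+01, -2.47061180e-04,
        7.11153407e-04, -1.71034856e-06]), 'tcp_pos': array([ 0.22007733, -0.58496471,  0.23134678]), 'tool_rot': array([9.83862115e-01, 1.78928303e-01, 1.11410641e-06, 3.31729198e-05]), 'force': array([ 0.4902113 , -0.7662716 , -0.28727084]), 'ft_torque': array([ 0.01719542, -0.01889419,  0.04303461]), 'gripper_force': 0.0, 'finger_gap': 1.000471185760279}
```

```bash
python3 - <<'E'
import cv2
a=cv2.imread('pics/top0.png')[110:250,100:400];cv2.imwrite('pics/top0c.png',cv2.resize(a,(800,373),interpolation=cv2.INTER_CUBIC))
b=cv2.imread('pics/scene0.png')[100:370,110:410];cv2.imwrite('pics/scene0c.png',cv2.resize(b,(660,594),interpolation=cv2.INTER_CUBIC))
E
```

```text
(no output)
```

View pics/top0c.png

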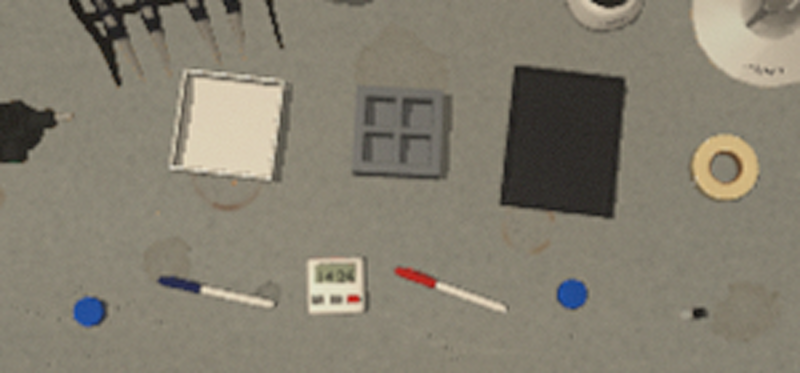

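View pics/scene0c.png

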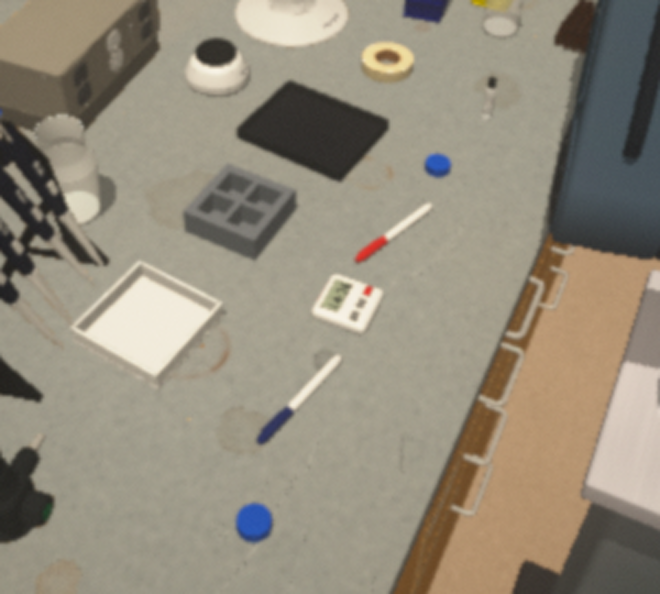

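```bash
python3 - <<'E'
from h import *
for cam in ('top','scene'):
    s=snap(cam); print(cam)
    for n,z in [('marker_a',.006),('cap_1',.0065),('vial',.034),('tool_tray',.018),('cap_tray',.026),('vial_block',.035),('timer',.01),('tape',.01)]:
        for d in manip.silhouettes(s,n):
            m=d['pixels'].astype(np.uint8)
            c=max(cv2.findContours(m,0,1)[0],key=len).reshape(-1,2)
            p=px2w(s,np.argwhere(m)[:,::-1],z)[:,:2]
            r=cv2.minAreaRect((p*1000).astype(np.float32))
            print(n,round(d['conf'],2),np.round(p.mean(0),3),'rect mm',np.round(r[0],0),np.round(r[1],0),round(r[2],1), np.round(np.linalg.norm(r[0])), [round(float(v)) for v in cv2.boxPoints(r).ravel()])
E
```

```text
top
marker_a 0.74 [ 0.448 -0.07 ] rect mm [448. -70.] [124.  12.] 70.1 453.0 [421, -126, 432, -130, 474, -14, 463, -10]
marker_a 0.61 [ 0.621 -0.201] rect mm [ 623. -202.] [134. 169.] 84.3 654.0 [532, -260, 700, -277, 713, -143, 545, -126]
marker_a 0.55 [0.447 0.214] rect mm [442. 201.] [123.  17.] 73.9 486.0 [416, 145, 433, 140, 467, 258, 451, 263]
cap_1 0.46 [ 0.443 -0.209] rect mm [ 443. -208.] [34. 33.] 44.8 489.0 [419, -209, 442, -232, 466, -208, 443, -185]
cap_1 0.46 [0.419 0.342] rect mm [419. 342.] [27. 34.] 0.3 541.0 [406, 359, 406, 325, 433, 325, 433, 359]
vial 0.4 [ 0.421 -0.339] rect mm [ 422. -340.] [15. 27.] 0.3 542.0 [414, -326, 414, -354, 429, -353, 429, -326]
vial 0.28 [ 0.625 -0.008] rect mm [625.  -8.] [100. 105.] 87.4 626.0 [571, -55, 676, -60, 680, 40, 575, 45]
tool_tray 0.89 [ 0.62  -0.199] rect mm [ 620. -199.] [131. 167.] 83.5 652.0 [530, -255, 696, -274, 711, -143, 545, -125]
cap_tray 0.8 [0.634 0.186] rect mm [634. 186.] [123. 120.] 83.9 660.0 [567, 131, 687, 118, 700, 240, 580, 253]
cap_tray 0.19 [ 0.442 -0.205] rect mm [ 442. -205.] [27. 30.] 0.3 487.0 [42
[... 687 characters left out ...]
23, 439, 338, 423, 369]
cap_1 0.56 [ 0.442 -0.206] rect mm [ 442. -206.] [32. 45.] 21.1 488.0 [419, -191, 435, -233, 465, -221, 449, -179]
tool_tray 0.6 [ 0.614 -0.185] rect mm [ 615. -188.] [150. 177.] 82.3 643.0 [517, -251, 693, -275, 713, -126, 537, -102]
cap_tray 0.87 [0.626 0.201] rect mm [628. 199.] [132. 133.] 84.5 659.0 [556, 140, 688, 127, 701, 258, 568, 270]
vial_block 0.72 [0.618 0.01 ] rect mm [620.   8.] [127. 119.] 87.5 620.0 [557, -53, 676, -58, 682, 69, 563, 74]
timer 0.55 [0.45  0.065] rect mm [450.  65.] [66. 73.] 2.2 455.0 [416, 100, 419, 27, 484, 29, 481, 102]
tape 0.76 [ 0.588 -0.386] rect mm [ 589. -387.] [72. 96.] 21.7 705.0 [538, -356, 573, -445, 640, -418, 605, -329]
```

```bash
cat >> h.py <<'E'
def plan(x,y,z,yaw=None):
    """share totals in present tool axes to bring TCP to x,y,z (tool down) and tool x to yaw (deg, mod 180); shift first, then turn"""
    st=manip.sense();Rt=R.from_quat(st['tool_rot'])
    d=Rt.inv().apply(np.array([x,y,z])-st['tcp_pos'])/.5
    n=int(np.ceil(np.linalg.norm(d)/.075))
    psi=np.degrees(np.arctan2(*Rt.as_matrix()[[1,0],0]))
    print('t',round(st['t'],2),'tcp',np.round(st['tcp_pos'],4),'yaw',round(psi,2),'gap',round(st['finger_gap'],3),'F',np.round(st['force'],1))
    print('shift total',np.round(d,4),'rows',n,'per row',np.round(d/max(n,1),4))
    if yaw is not None:
        t=(yaw-psi+90)%180-90
        q6=st['q'][5]; q1n=np.arctan2(y,x); print('q6 end',np.round(np.degrees(q1n)+90-(psi+t)))
        # level correction + yaw as one rotation vector
        tgt=R.from_matrix(np.array([[np.cos(a:=np.radians(psi+t)),np.sin(a),0],[np.sin(a),-np.cos(a),0],[0,0,-1]]).astype(float))
        rv=np.degrees((Rt.inv()*tgt).as_rotvec())/360
        m=int(np.ceil(np.linalg.norm(rv)/.0185)); print('turn total',np.round(rv,4),'rows',m,'per row',np.round(rv/max(m,1),4))
E
python3 -c "
from h import *
plan(.447,-.07,.20,70)"
```

```text
t 1.8 tcp [ 0.2201 -0.5849  0.2313] yaw 20.62 gap 1.005 F [ 0.  -0.4  0.6]
shift total [ 0.7874 -0.8041  0.0626] rows 16 per row [ 0.0492 -0.0503  0.0039]
q6 end 11.0
turn total [-0.      0.     -0.1372] rows 8 per row [-0.      0.     -0.0171]
```

{"name": "servo_tool", "arguments": {"commands": [0.049, -0.05, 0.004, 0, 0, 0, 1, 0.049, -0.05, 0.004, 0, 0, 0, 1, 0.049, -0.05, 0.004, 0, 0, 0, 1, 0.049, -0.05, 0.004, 0, 0, 0, 1, 0.049, -0.05, 0.004, 0, 0, 0, 1, 0.049, -0.05, 0.004, 0, 0, 0, 1, 0.049, -0.05, 0.004, 0, 0, 0, 1, 0.049, -0.05, 0.004, 0, 0, 0, 1, 0.049, -0.05, 0.004, 0, 0, 0, 1, 0.049, -0.05, 0.004, 0, 0, 0, 1, 0.049, -0.05, 0.004, 0, 0, 0, 1, 0.049, -0.05, 0.004, 0, 0, 0, 1], "force": 30}}

```text
t: 2.8
tcp_pos: [0.3902, -0.1992, 0.2075]
tool_rot: [0.984, 0.179, 0.0, 0.0]
force: [-0.3, -0.6, -0.4]
finger_gap: 0.999
gripper_force: 0.0
```

{"name": "servo_tool", "arguments": {"commands": [0.049, -0.05, 0.004, 0, 0, 0, 0, 0.049, -0.05, 0.004, 0, 0, 0, 0, 0.049, -0.05, 0.004, 0, 0, 0, 0, 0.049, -0.05, 0.004, 0, 0, 0, 0, 0, 0, 0, 0, 0, -0.017, 0, 0, 0, 0, 0, 0, -0.017, 0, 0, 0, 0, 0, 0, -0.017, 0, 0, 0, 0, 0, 0, -0.017, 0, 0, 0, 0, 0, 0, -0.017, 0, 0, 0, 0, 0, 0, -0.017, 0, 0, 0, 0, 0, 0, -0.017, 0, 0, 0, 0, 0, 0, -0.017, 0]}}

```text
t: 3.8
tcp_pos: [0.4463, -0.0726, 0.1995]
tool_rot: [0.82, 0.573, 0.0, 0.0]
force: [-0.3, -0.0, -0.7]
finger_gap: 0.504
gripper_force: 0.0
```

```bash
cat >> h.py <<'E'
def meas(s,n,z,minconf=.2):
    for d in manip.silhouettes(s,n):
        if d['conf']<minconf: continue
        m=d['pixels']
        p=px2w(s,np.argwhere(m)[:,::-1],z)[:,:2]
        r=cv2.minAreaRect((p*1000).astype(np.float32))
        q=p-p.mean(0);w,v=np.linalg.eigh(q.T@q)
        print(n,round(d['conf'],2),'mean',np.round(p.mean(0),4),'rect',np.round(r[0],1),np.round(r[1],1),'axis deg',round(float(np.degrees(np.arctan2(v[1,1],v[0,1]))%180),1),'box',np.round(d['box']))
E
python3 - <<'E'
from h import *
s=snap('wrist','w1.png');print(np.round(np.linalg.inv(s['world_to_cam']),3))
meas(s,'marker_a',.006);meas(s,'timer',.019);meas(s,'cap_1',.013)
plan(.447,-.07,.20,70)
E
```

```text
[[ 0.939  0.327  0.108  0.474]
 [-0.344  0.891  0.298  0.004]
 [ 0.001 -0.316  0.949  0.341]
 [ 0.     0.     0.     1.   ]]
marker_a 0.79 mean [ 0.4478 -0.0657] rect [446.2 -69.5] [132.8  13.1] axis deg 70.4 box [244. 101.  16. 119.]
marker_a 0.51 mean [ 0.6322 -0.012 ] rect [635.3  -8.3] [110.1 123.2] axis deg 154.5 box [338.   0. 135. 113.]
timer 0.93 mean [0.451  0.0613] rect [450.9  61. ] [64.1 65.1] axis deg 131.0 box [166.   0.  83.  86.]
cap_1 0.58 mean [ 0.4402 -0.2027] rect [ 439.1 -202.8] [41.1 24.7] axis deg 72.6 box [274. 253.  18.  33.]
t 4.0 tcp [ 0.4463 -0.0726  0.1994] yaw 69.42 gap 0.497 F [-0.1 -0.6 -0.3]
shift total [ 0.0054 -0.0005 -0.0011] rows 1 per row [ 0.0054 -0.0005 -0.0011]
q6 end 11.0
turn total [ 0.0001  0.     -0.0016] rows 1 per row [ 0.0001  0.     -0.0016]
```

View pics/w1.png

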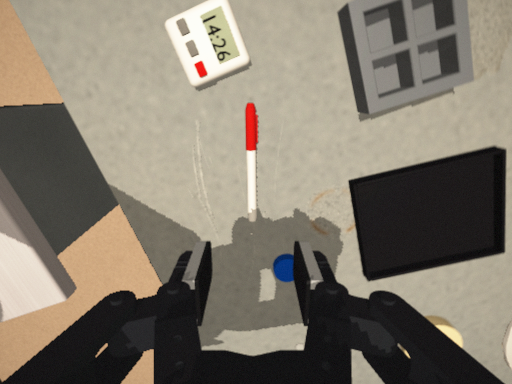

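{"name": "servo_tool", "arguments": {"commands": [0.004, -0.001, 0.06, 0, 0, -0.0025, 0, 0, 0, 0.07, 0, 0, 0, 0, 0, 0, 0.07, 0, 0, 0, 0, 0, 0, 0.07, 0, 0, 0, 0, 0, 0, 0.05, 0, 0, 0, 0, 0, 0, 0.04, 0, 0, 0, -0.3, 0, 0, 0.03, 0, 0, 0, -0.3, 0, 0, 0, 0, 0, 0, -0.3]}}

```text
t: 4.67
tcp_pos: [0.4452, -0.0701, 0.0018]
tool_rot: [0.817, 0.576, -0.001, -0.002]
force: [-0.3, 0.0, 0.7]
finger_gap: 0.352
gripper_force: 0.0
```

{"name": "servo_tool", "arguments": {"commands": [0, 0, 0, 0, 0, 0, -1, 0, 0, 0, 0, 0, 0, -1, 0, 0, 0, 0, 0, 0, -1, 0, 0, 0, 0, 0, 0, -1, 0, 0, 0, 0, 0, 0, -1, 0, 0, 0, 0, 0, 0, -1, 0, 0, 0, 0, 0, 0, -1, 0, 0, 0, 0, 0, 0, -1]}}

```text
t: 5.33
tcp_pos: [0.4466, -0.0705, 0.0046]
tool_rot: [0.817, 0.577, 0.0, 0.0]
force: [0.1, -0.0, 3.3]
finger_gap: 0.121
gripper_force: 32.3
```

```bash
python3 - <<'E'
from h import *
s=snap('wrist')
meas(s,'tool_tray',.018);meas(s,'vial_block',.035)
plan(.6173,-.2228,.10,-6.5)
E
```

```text
tool_tray 0.79 mean [ 0.5487 -0.1422] rect [ 546.6 -148.7] [76.7 29.5] axis deg 90.6 box [458. 270.  54. 113.]
vial_block 0.86 mean [ 0.5549 -0.0152] rect [554.3 -17.9] [50.3  8. ] axis deg 87.1 box [486.   0.  26. 149.]
t 5.48 tcp [ 0.4466 -0.0706  0.0046] yaw 70.47 gap 0.117 F [1.  0.7 5.5]
shift total [-0.1728  0.4237 -0.1904] rows 7 per row [-0.0247  0.0605 -0.0272]
q6 end 77.0
turn total [ 1.000e-04 -1.000e-04  2.138e-01] rows 12 per row [ 0.     -0.      0.0178]
```

{"name": "servo_tool", "arguments": {"commands": [0, 0, -0.04, 0, 0, 0, -1, 0, 0, -0.05, 0, 0, 0, -1, 0, 0, -0.05, 0, 0, 0, -1, 0, 0, -0.05, 0, 0, 0, -1]}}

```text
t: 5.82
tcp_pos: [0.4457, -0.0702, 0.0999]
tool_rot: [0.817, 0.577, -0.0, -0.001]
force: [0.1, 0.1, -0.2]
finger_gap: 0.125
gripper_force: 31.9
```

{"name": "servo_tool", "arguments": {"commands": [-0.0247, 0.0605, 0, 0, 0, 0, -1, -0.0247, 0.0605, 0, 0, 0, 0, -1, -0.0247, 0.0605, 0, 0, 0, 0, -1, -0.0247, 0.0605, 0, 0, 0, 0, -1, -0.0247, 0.0605, 0, 0, 0, 0, -1, -0.0247, 0.0605, 0, 0, 0, 0, -1, -0.0247, 0.0605, 0, 0, 0, 0, -1]}}

```text
t: 6.4
tcp_pos: [0.6175, -0.2236, 0.0988]
tool_rot: [0.817, 0.577, -0.0, -0.001]
force: [0.3, 1.1, -0.5]
finger_gap: 0.121
gripper_force: 31.9
```

{"name": "servo_tool", "arguments": {"commands": [0, 0, 0, 0, 0, 0.0178, -1, 0, 0, 0, 0, 0, 0.0178, -1, 0, 0, 0, 0, 0, 0.0178, -1, 0, 0, 0, 0, 0, 0.0178, -1, 0, 0, 0, 0, 0, 0.0178, -1, 0, 0, 0, 0, 0, 0.0178, -1, 0, 0, 0, 0, 0, 0.0178, -1, 0, 0, 0, 0, 0, 0.0178, -1, 0, 0, 0, 0, 0, 0.0178, -1, 0, 0, 0, 0, 0, 0.0178, -1, 0, 0, 0, 0, 0, 0.0178, -1, 0, 0, 0, 0, 0, 0.0178, -1]}}

```text
t: 7.4
tcp_pos: [0.6165, -0.2224, 0.0986]
tool_rot: [0.998, -0.059, -0.001, -0.0]
force: [-0.4, 0.4, -0.8]
finger_gap: 0.118
gripper_force: 31.9
```

```bash
python3 - <<'E'
from h import *
s=snap('wrist','w2.png')
meas(s,'tool_tray',.018);meas(s,'vial_block',.035);meas(s,'marker_a',.1)
s=snap('top');meas(s,'tool_tray',.018)
plan(.6173,-.2228,.10,-6.5)
E
```

```text
tool_tray 0.57 mean [ 0.6404 -0.1966] rect [ 621.7 -200.3] [129.5 162.8] axis deg 145.0 box [128.  88. 182. 204.]
vial_block 0.64 mean [ 0.626  -0.0593] rect [622.5 -63.5] [ 51.7 116.3] axis deg 161.7 box [  3. 149.  66. 139.]
vial_block 0.23 mean [0.4949 0.0051] rect [493.1   3.5] [21.3 40.5] axis deg 152.1 box [  0. 351.  25.  33.]
marker_a 0.88 mean [ 0.6294 -0.2246] rect [ 617.9 -224.1] [ 13.4 134.9] axis deg 172.9 box [238. 120.  32. 236.]
marker_a 0.75 mean [ 0.6483 -0.1139] rect [ 646.2 -117.2] [35.9 79.8] axis deg 162.0 box [  3. 150.  68. 136.]
tool_tray 0.62 mean [ 0.6578 -0.1574] rect [ 651.  -147.2] [ 53.  135.6] axis deg 161.9 box [289. 135.  22.  38.]
t 7.7 tcp [ 0.6169 -0.2226  0.0991] yaw -6.31 gap 0.122 F [ 0.7  0.1 -0.2]
shift total [ 0.0009  0.0002 -0.0019] rows 1 per row [ 0.0009  0.0002 -0.0019]
q6 end 77.0
turn total [-0.      0.0001  0.0005] rows 1 per row [-0.      0.0001  0.0005]
```

View pics/w2.png

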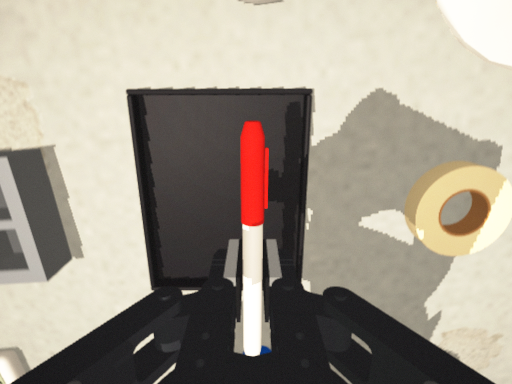

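{"name": "servo_tool", "arguments": {"commands": [0.003, 0, 0.05, 0, 0, 0, -1, 0, 0, 0.05, 0, 0, 0, -1, 0, 0, 0.04, 0, 0, 0, -1, 0, 0, 0.025, 0, 0, 0, -1, 0, 0, 0.014, 0, 0, 0, -1, 0, 0, 0, 0, 0, 0, -1, 0, 0, 0, 0, 0, 0, -1]}}

```text
t: 8.28
tcp_pos: [0.6191, -0.2232, 0.0102]
tool_rot: [0.998, -0.056, 0.001, 0.0]
force: [1.1, -0.3, 0.7]
finger_gap: 0.121
gripper_force: 33.1
```

{"name": "servo_tool", "arguments": {"commands": [0, 0, 0, 0, 0, 0, -0.35, 0, 0, 0, 0, 0, 0, -0.35, 0, 0, 0, 0, 0, 0, -0.35, 0, 0, 0, 0, 0, 0, -0.35, 0, 0, -0.02, 0, 0, 0, -0.35, 0, 0, -0.05, 0, 0, 0, -0.35, 0, 0, -0.06, 0, 0, 0, -0.35, 0, 0, -0.07, 0, 0, 0, 0]}}

```text
t: 8.95
tcp_pos: [0.6174, -0.2223, 0.11]
tool_rot: [0.998, -0.056, -0.002, -0.001]
force: [0.2, -0.0, -0.2]
finger_gap: 0.456
gripper_force: 0.0
```

```bash
python3 - <<'E'
from h import *
s=snap('wrist')
meas(s,'tool_tray',.018);meas(s,'marker_a',.01)
plan(.442,.202,.15,75.5)
E
```

```text
tool_tray 0.76 mean [ 0.6339 -0.2002] rect [ 621.2 -200. ] [129.4 163.2] axis deg 175.2 box [136.  90. 174. 194.]
marker_a 0.61 mean [ 0.6276 -0.2249] rect [ 619.7 -223.8] [ 13.1 136.5] axis deg 173.3 box [245. 106.  22. 158.]
t 9.1 tcp [ 0.6211 -0.2242  0.1144] yaw -6.41 gap 0.495 F [-0.  -0.3  0.1]
shift total [-0.4504 -0.8069 -0.0776] rows 13 per row [-0.0346 -0.0621 -0.006 ]
q6 end 39.0
turn total [ 0.0014 -0.0007 -0.2275] rows 13 per row [ 0.0001 -0.0001 -0.0175]
```

{"name": "servo_tool", "arguments": {"commands": [-0.0346, -0.062, -0.015, 0, 0, 0, 0, -0.0346, -0.062, -0.015, 0, 0, 0, 0, -0.0346, -0.062, -0.015, 0, 0, 0, 0, -0.0346, -0.062, -0.015, 0, 0, 0, 0, -0.0346, -0.062, -0.015, 0, 0, 0, 0, -0.0346, -0.062, 0, 0, 0, 0, 0, -0.0346, -0.062, 0, 0, 0, 0, 0, -0.0346, -0.062, 0, 0, 0, 0, 0, -0.0346, -0.062, 0, 0, 0, 0, 0, -0.0346, -0.062, 0, 0, 0, 0, 0, -0.0346, -0.062, 0, 0, 0, 0, 0, -0.0346, -0.062, 0, 0, 0, 0, 0]}}

```text
t: 10.1
tcp_pos: [0.4522, 0.1712, 0.1469]
tool_rot: [0.998, -0.056, -0.001, 0.0]
force: [1.0, 0.6, 1.0]
finger_gap: 0.502
gripper_force: 0.0
```

{"name": "servo_tool", "arguments": {"commands": [-0.0346, -0.062, 0, 0, 0, 0, 0, 0, 0, 0, 0, 0, -0.019, 0, 0, 0, 0, 0, 0, -0.019, 0, 0, 0, 0, 0, 0, -0.019, 0, 0, 0, 0, 0, 0, -0.019, 0, 0, 0, 0, 0, 0, -0.019, 0, 0, 0, 0, 0, 0, -0.019, 0, 0, 0, 0, 0, 0, -0.019, 0, 0, 0, 0, 0, 0, -0.019, 0, 0, 0, 0, 0, 0, -0.019, 0, 0, 0, 0, 0, 0, -0.019, 0, 0, 0, 0, 0, 0, -0.019, 0]}}

```text
t: 11.1
tcp_pos: [0.4393, 0.2025, 0.1468]
tool_rot: [0.823, 0.568, -0.001, -0.0]
force: [-0.1, -0.3, -0.4]
finger_gap: 0.503
gripper_force: 0.0
```

{"name": "servo_tool", "arguments": {"commands": [0, 0, 0, 0, 0, -0.0185, 0, 0, 0, 0, 0, 0, 0, 0]}}

```text
t: 11.27
tcp_pos: [0.4394, 0.2025, 0.1468]
tool_rot: [0.79, 0.613, -0.001, -0.0]
force: [0.3, 0.6, 0.6]
finger_gap: 0.501
gripper_force: 0.0
```

```bash
python3 - <<'E'
from h import *
s=snap('wrist')
meas(s,'marker_a',.006);meas(s,'cap_1',.0065);meas(s,'cap_tray',.026);meas(s,'timer',.019)
plan(.442,.202,.0046,75.5)
E
```

```text
marker_a 0.85 mean [0.4436 0.2057] rect [442.  199.2] [135.3  12.9] axis deg 77.7 box [248. 110.  16. 138.]
cap_1 0.94 mean [0.4191 0.3435] rect [418.7 343.4] [34.6 34.6] axis deg 119.8 box [165.   5.  44.  41.]
cap_tray 0.76 mean [0.6155 0.1955] rect [617.2 192.2] [120.2 107.7] axis deg 96.8 box [389.  70. 123. 150.]
timer 0.88 mean [0.4368 0.0724] rect [436.8  70.4] [71.3 37.4] axis deg 88.0 box [256. 271.  44.  62.]
t 11.52 tcp [0.4399 0.2027 0.1472] yaw 75.38 gap 0.497 F [-0.4  0.5  0.3]
shift total [-2.000e-04  4.600e-03  2.851e-01] rows 4 per row [-0.      0.0011  0.0713]
q6 end 39.0
turn total [-0.0001  0.     -0.0003] rows 1 per row [-0.0001  0.     -0.0003]
```

```bash
python3 -c "
from h import *
plan(.442,.1995,.0046,77.2)"
```

```text
t 11.52 tcp [0.4399 0.2027 0.1472] yaw 75.38 gap 0.497 F [-0.4  0.5  0.3]
shift total [-0.005   0.0058  0.2851] rows 4 per row [-0.0012  0.0015  0.0713]
q6 end 37.0
turn total [-0.0001  0.     -0.005 ] rows 1 per row [-0.0001  0.     -0.005 ]
```

{"name": "servo_tool", "arguments": {"commands": [-0.005, 0.006, 0.05, 0, 0, -0.005, 0, 0, 0, 0.065, 0, 0, 0, 0, 0, 0, 0.065, 0, 0, 0, 0, 0, 0, 0.055, 0, 0, 0, 0, 0, 0, 0.03, 0, 0, 0, -0.3, 0, 0, 0.02, 0, 0, 0, -0.3, 0, 0, 0, 0, 0, 0, -0.3, 0, 0, 0, 0, 0, 0, -0.3]}}

```text
t: 12.18
tcp_pos: [0.4425, 0.1996, 0.0048]
tool_rot: [0.781, 0.624, -0.0, -0.0]
force: [0.4, 0.3, 0.1]
finger_gap: 0.35
gripper_force: 0.0
```

{"name": "servo_tool", "arguments": {"commands": [0, 0, 0, 0, 0, 0, -1, 0, 0, 0, 0, 0, 0, -1, 0, 0, 0, 0, 0, 0, -1, 0, 0, 0, 0, 0, 0, -1, 0, 0, 0, 0, 0, 0, -1, 0, 0, 0, 0, 0, 0, -1, 0, 0, 0, 0, 0, 0, -1, 0, 0, 0, 0, 0, 0, -1]}}

```text
t: 12.85
tcp_pos: [0.4432, 0.1998, 0.006]
tool_rot: [0.781, 0.624, 0.001, 0.001]
force: [0.5, -0.2, 7.2]
finger_gap: 0.124
gripper_force: 31.1
```

{"name": "servo_tool", "arguments": {"commands": [0, 0, -0.04, 0, 0, 0, -1, 0, 0, -0.05, 0, 0, 0, -1, 0, 0, -0.05, 0, 0, 0, -1, 0, 0, -0.05, 0, 0, 0, -1]}}

```text
t: 13.18
tcp_pos: [0.4419, 0.1994, 0.101]
tool_rot: [0.781, 0.624, -0.0, -0.0]
force: [-0.3, -0.4, -0.8]
finger_gap: 0.12
gripper_force: 30.3
```

```bash
python3 -c "
from h import *
s=snap('wrist');meas(s,'marker_a',.1)
plan(.624,-.176,.1,-6.5)"
```

```text
marker_a 0.75 mean [0.4445 0.2102] rect [442.9 198.8] [135.5  13.7] axis deg 77.3 box [235. 124.  32. 232.]
t 13.28 tcp [0.4448 0.2001 0.1034] yaw 77.29 gap 0.12 F [ 0.5 -0.   0.2]
shift total [-0.655   0.5151  0.0084] rows 12 per row [-0.0546  0.0429  0.0007]
q6 end 81.0
turn total [ 0.0006 -0.0013  0.2327] rows 13 per row [ 0.     -0.0001  0.0179]
```

{"name": "servo_tool", "arguments": {"commands": [-0.0546, 0.0429, 0, 0, 0, 0, -1, -0.0546, 0.0429, 0, 0, 0, 0, -1, -0.0546, 0.0429, 0, 0, 0, 0, -1, -0.0546, 0.0429, 0, 0, 0, 0, -1, -0.0546, 0.0429, 0, 0, 0, 0, -1, -0.0546, 0.0429, 0, 0, 0, 0, -1, -0.0546, 0.0429, 0, 0, 0, 0, -1, -0.0546, 0.0429, 0, 0, 0, 0, -1, -0.0546, 0.0429, 0, 0, 0, 0, -1, -0.0546, 0.0429, 0, 0, 0, 0, -1, -0.0546, 0.0429, 0, 0, 0, 0, -1, -0.0546, 0.0429, 0, 0, 0, 0, -1]}}

```text
t: 14.28
tcp_pos: [0.6211, -0.1781, 0.0988]
tool_rot: [0.781, 0.624, -0.0, -0.001]
force: [1.7, 0.5, -0.5]
finger_gap: 0.122
gripper_force: 30.3
```

{"name": "servo_tool", "arguments": {"commands": [0, 0, 0, 0, 0, 0.0194, -1, 0, 0, 0, 0, 0, 0.0194, -1, 0, 0, 0, 0, 0, 0.0194, -1, 0, 0, 0, 0, 0, 0.0194, -1, 0, 0, 0, 0, 0, 0.0194, -1, 0, 0, 0, 0, 0, 0.0194, -1, 0, 0, 0, 0, 0, 0.0194, -1, 0, 0, 0, 0, 0, 0.0194, -1, 0, 0, 0, 0, 0, 0.0194, -1, 0, 0, 0, 0, 0, 0.0194, -1, 0, 0, 0, 0, 0, 0.0194, -1, 0, 0, 0, 0, 0, 0.0194, -1]}}

```text
t: 15.28
tcp_pos: [0.6206, -0.1764, 0.0987]
tool_rot: [0.998, -0.06, -0.001, -0.0]
force: [-0.6, 0.1, -0.1]
finger_gap: 0.122
gripper_force: 30.3
```

```bash
python3 -c "
from h import *
s=snap('wrist','w3.png');meas(s,'marker_a',.1);meas(s,'marker_a',.01);meas(s,'tool_tray',.018)
plan(.624,-.176,.0105,-6.5)"
```

```text
marker_a 0.95 mean [ 0.6571 -0.2098] rect [ 651.9 -209.4] [ 8.1 81.9] axis deg 173.2 box [301. 105.  27. 163.]
marker_a 0.67 mean [ 0.6326 -0.1784] rect [ 621.4 -177.2] [ 12.7 132.1] axis deg 173.0 box [241. 124.  26. 232.]
marker_a 0.95 mean [ 0.629  -0.2249] rect [ 620.4 -224.3] [ 13.2 134.4] axis deg 173.2 box [301. 105.  27. 163.]
marker_a 0.67 mean [ 0.5887 -0.1734] rect [ 570.3 -171.4] [ 20.9 216.8] axis deg 173.0 box [241. 124.  26. 232.]
tool_tray 0.77 mean [ 0.6394 -0.2059] rect [ 621.2 -200.1] [129.2 164.1] axis deg 25.2 box [194.  84. 184. 206.]
t 15.48 tcp [ 0.6209 -0.1765  0.0991] yaw -6.35 gap 0.119 F [-0.5 -0.   0.5]
shift total [ 0.0063 -0.0016  0.1772] rows 3 per row [ 0.0021 -0.0005  0.0591]
q6 end 81.0
turn total [-0.0001  0.0002  0.0004] rows 1 per row [-0.0001  0.0002  0.0004]
```

View pics/w3.png

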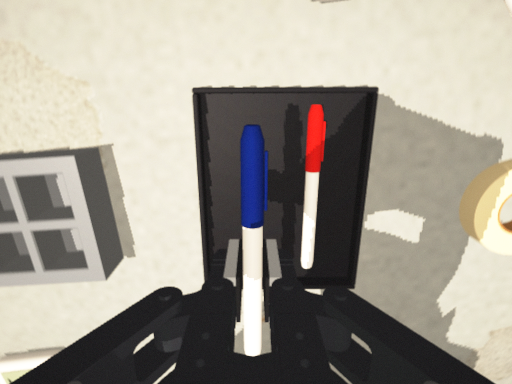

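{"name": "servo_tool", "arguments": {"commands": [0.001, 0, 0.05, 0, 0, 0, -1, 0, 0, 0.05, 0, 0, 0, -1, 0, 0, 0.04, 0, 0, 0, -1, 0, 0, 0.024, 0, 0, 0, -1, 0, 0, 0.013, 0, 0, 0, -1, 0, 0, 0, 0, 0, 0, -1, 0, 0, 0, 0, 0, 0, -1]}}

```text
t: 16.07
tcp_pos: [0.6224, -0.177, 0.0116]
tool_rot: [0.998, -0.057, 0.0, 0.0]
force: [-0.3, -0.3, 0.5]
finger_gap: 0.12
gripper_force: 31.6
```

{"name": "servo_tool", "arguments": {"commands": [0, 0, 0, 0, 0, 0, -0.35, 0, 0, 0, 0, 0, 0, -0.35, 0, 0, 0, 0, 0, 0, -0.35, 0, 0, 0, 0, 0, 0, -0.35, 0, 0, -0.02, 0, 0, 0, -0.35, 0, 0, -0.05, 0, 0, 0, -0.35, 0, 0, -0.06, 0, 0, 0, -0.35, 0, 0, -0.07, 0, 0, 0, 0, 0, 0, 0, 0, 0, 0, 0]}}

```text
t: 16.82
tcp_pos: [0.6264, -0.1787, 0.1192]
tool_rot: [0.998, -0.057, 0.007, 0.003]
force: [0.5, -1.1, 0.7]
finger_gap: 0.496
gripper_force: 0.0
```

```bash
python3 -c "
from h import *
s=snap('wrist');meas(s,'marker_a',.01);meas(s,'tool_tray',.018)
plan(.443,-.207,.15,-6.0)"
```

```text
marker_a 0.68 mean [ 0.637  -0.2259] rect [ 631.7 -226.2] [ 13.8 112. ] axis deg 173.1 box [296. 113.  24. 127.]
marker_a 0.66 mean [ 0.6291 -0.1786] rect [ 621.8 -177.7] [ 13.5 134.9] axis deg 173.3 box [243. 120.  15. 146.]
marker_a 0.2 mean [ 0.6306 -0.2008] rect [ 618.2 -200.6] [133.7 168.9] axis deg 168.0 box [196.  98. 169. 188.]
tool_tray 0.89 mean [ 0.6329 -0.2004] rect [ 620.7 -199.8] [129.8 164.1] axis deg 167.9 box [199.  97. 163. 190.]
t 16.97 tcp [ 0.6218 -0.1767  0.1123] yaw -6.52 gap 0.5 F [ 1.  -0.7 -0.6]
shift total [-0.3484  0.1008 -0.0758] rows 5 per row [-0.0697  0.0202 -0.0152]
q6 end 71.0
turn total [ 0.0001 -0.0002 -0.0015] rows 1 per row [ 0.0001 -0.0002 -0.0015]
```

{"name": "servo_tool", "arguments": {"commands": [-0.0697, 0.0202, -0.0152, 0, 0, 0, 0.5, -0.0697, 0.0202, -0.0152, 0, 0, 0, 0.5, -0.0697, 0.0202, -0.0152, 0, 0, 0, 0.5, -0.0697, 0.0202, -0.0152, 0, 0, 0, 0.5, -0.0697, 0.0202, -0.0152, 0, 0, 0, 0.5, 0, 0, 0, 0, 0, 0, 0.5, 0, 0, 0, 0, 0, 0, 0.5]}}

```text
t: 17.55
tcp_pos: [0.4406, -0.2066, 0.1486]
tool_rot: [0.998, -0.058, -0.001, -0.001]
force: [-0.4, 0.1, 1.0]
finger_gap: 0.751
gripper_force: 0.0
```

```bash
python3 -c "
from h import *
s=snap('wrist','w4.png');meas(s,'cap_1',.0065);meas(s,'cap_1',.013);meas(s,'vial',.06);meas(s,'vial',.001)
plan(.443,-.207,.002,-6.0)"
```

```text
cap_1 0.88 mean [ 0.4428 -0.2091] rect [ 442.7 -209.1] [32.  36.9] axis deg 0.7 box [240. 160.  30.  40.]
cap_1 0.88 mean [ 0.4446 -0.2093] rect [ 444.5 -209.2] [31.3 36.1] axis deg 0.7 box [240. 160.  30.  40.]
vial 0.78 mean [ 0.4283 -0.3287] rect [ 428.3 -328.9] [47.9 13.4] axis deg 49.8 box [381. 178.  53.  36.]
vial 0.78 mean [ 0.4045 -0.3576] rect [ 404.5 -357.7] [60.2 16.8] axis deg 49.8 box [381. 178.  53.  36.]
t 17.8 tcp [ 0.444  -0.2071  0.1488] yaw -6.47 gap 0.752 F [-0.5 -0.4 -0.6]
shift total [-2.100e-03  1.000e-04  2.935e-01] rows 4 per row [-0.0005  0.      0.0734]
q6 end 71.0
turn total [-0.     -0.     -0.0013] rows 1 per row [-0.     -0.     -0.0013]
```

View pics/w4.png

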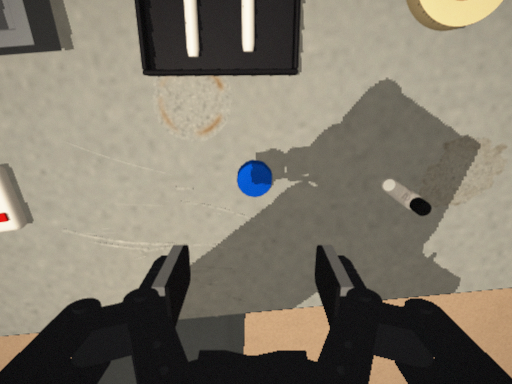

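{"name": "servo_tool", "arguments": {"commands": [-0.002, 0.003, 0.05, 0, 0, 0, 0.5, 0, 0, 0.065, 0, 0, 0, 0.5, 0, 0, 0.065, 0, 0, 0, 0.5, 0, 0, 0.06, 0, 0, 0, 0.5, 0, 0, 0.033, 0, 0, 0, 0.3, 0, 0, 0.02, 0, 0, 0, 0.3, 0, 0, 0, 0, 0, 0, 0.1, 0, 0, 0, 0, 0, 0, 0.1]}}

```text
t: 18.47
tcp_pos: [0.4423, -0.2084, 0.0025]
tool_rot: [0.998, -0.057, -0.0, -0.0]
force: [0.7, -0.5, -0.4]
finger_gap: 0.553
gripper_force: 0.0
```

{"name": "servo_tool", "arguments": {"commands": [0, 0, 0, 0, 0, 0, -1, 0, 0, 0, 0, 0, 0, -1, 0, 0, 0, 0, 0, 0, -1, 0, 0, 0, 0, 0, 0, -1, 0, 0, 0, 0, 0, 0, -1, 0, 0, 0, 0, 0, 0, -1, 0, 0, 0, 0, 0, 0, -1, 0, 0, 0, 0, 0, 0, -1]}}

```text
t: 19.13
tcp_pos: [0.4425, -0.209, 0.0039]
tool_rot: [0.998, -0.057, 0.001, 0.001]
force: [1.2, 0.2, 7.5]
finger_gap: 0.362
gripper_force: 30.5
```

{"name": "servo_tool", "arguments": {"commands": [0, 0, -0.04, 0, 0, 0, -1, 0, 0, -0.05, 0, 0, 0, -1, 0, 0, -0.05, 0, 0, 0, -1, 0, 0, -0.05, 0, 0, 0, -1]}}

```text
t: 19.47
tcp_pos: [0.4414, -0.2083, 0.0989]
tool_rot: [0.998, -0.057, -0.0, -0.0]
force: [0.2, 0.1, 0.9]
finger_gap: 0.364
gripper_force: 29.7
```

```bash
python3 -c "
from h import *
s=snap('wrist');meas(s,'cap_1',.1)
plan(.609,.189,.1,-6)"
```

```text
cap_1 0.73 mean [ 0.4404 -0.2084] rect [ 440.2 -208.5] [32.4 40.7] axis deg 176.2 box [222. 221.  60.  71.]
cap_1 0.58 mean [ 0.5493 -0.2177] rect [ 549.  -217.6] [ 6.1 16. ] axis deg 174.7 box [236.   0.  20.  46.]
cap_1 0.23 mean [ 0.545  -0.2023] rect [ 545.  -202.3] [81.4 27.2] axis deg 83.5 box [106.   0. 202.  74.]
t 19.57 tcp [ 0.4437 -0.21    0.1013] yaw -6.52 gap 0.361 F [ 0.7  0.4 -1.1]
shift total [ 2.378e-01 -8.303e-01  6.000e-04] rows 12 per row [ 0.0198 -0.0692  0.    ]
q6 end 113.0
turn total [ 0.0007 -0.0011 -0.0014] rows 1 per row [ 0.0007 -0.0011 -0.0014]
```

{"name": "servo_tool", "arguments": {"commands": [0.0282, -0.0692, 0, 0, 0, 0, -1, 0.0282, -0.0692, 0, 0, 0, 0, -1, 0.0282, -0.0692, 0, 0, 0, 0, -1, 0.0282, -0.0692, 0, 0, 0, 0, -1, 0.0282, -0.0692, 0, 0, 0, 0, -1, 0.0282, -0.0692, 0, 0, 0, 0, -1, 0.0282, -0.0692, 0, 0, 0, 0, -1, 0.0282, -0.0692, 0, 0, 0, 0, -1, 0.0282, -0.0692, 0, 0, 0, 0, -1, 0.0282, -0.0692, 0, 0, 0, 0, -1, 0.0282, -0.0692, 0, 0, 0, 0, -1, 0.0282, -0.0692, 0, 0, 0, 0, -1]}}

```text
t: 20.57
tcp_pos: [0.6569, 0.1865, 0.0966]
tool_rot: [0.998, -0.057, -0.001, 0.0]
force: [-0.1, -0.9, -0.5]
finger_gap: 0.366
gripper_force: 29.8
```

{"name": "servo_tool", "arguments": {"commands": [0, 0, 0, 0, 0, 0, -1]}}

```text
t: 20.65
tcp_pos: [0.6601, 0.1911, 0.0972]
tool_rot: [0.999, -0.055, 0.002, -0.002]
force: [0.7, 0.3, 1.0]
finger_gap: 0.366
gripper_force: 29.8
```

```bash
python3 -c "
from h import *
s=snap('wrist','w5.png');meas(s,'cap_1',.1);meas(s,'cap_tray',.026)
plan(.659,.183,.008,-6)"
```

```text
cap_1 0.91 mean [0.6602 0.1908] rect [659.8 190.6] [32.  39.1] axis deg 174.6 box [224. 223.  59.  70.]
cap_tray 0.65 mean [0.6177 0.1955] rect [617.1 195.7] [49.  58.9] axis deg 171.0 box [223. 225.  58.  68.]
t 20.8 tcp [0.6558 0.1848 0.0965] yaw -6.46 gap 0.366 F [-0.2 -0.4 -1. ]
shift total [0.0072 0.0026 0.177 ] rows 3 per row [0.0024 0.0009 0.059 ]
q6 end 112.0
turn total [ 0.0002  0.0004 -0.0013] rows 1 per row [ 0.0002  0.0004 -0.0013]
```

View pics/w5.png

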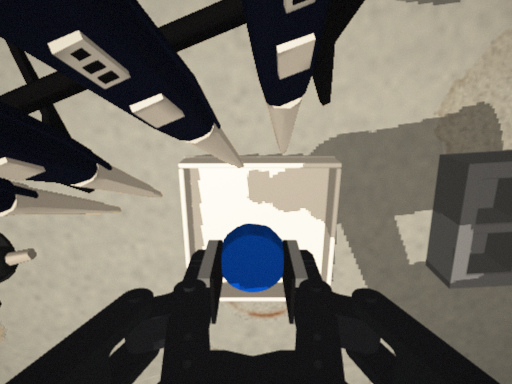

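```bash
python3 - <<'E'
from h import *
w=snap('wrist');t=snap('top','top1.png')
W=[(120,210),(160,193),(240,165),(283,150)];T=[(151,138),(163,139),(181,135),(191,133)]
def cen(s): return -s['world_to_cam'][:3,:3].T@s['world_to_cam'][:3,3]
for a,b in zip(W,T):
    c1,c2=cen(w),cen(t);d1=px2w(w,a,0)[0]-c1;d2=px2w(t,b,0)[0]-c2
    k=np.linalg.lstsq(np.c_[d1,-d2],c2-c1,rcond=None)[0]
    p,q=c1+k[0]*d1,c2+k[1]*d2;print(np.round((p+q)/2,3),'miss',round(np.linalg.norm(p-q),3))
im=cv2.imread('pics/top1.png')[60:200,90:310];cv2.imwrite('pics/top1c.png',cv2.resize(im,(792,504),interpolation=cv2.INTER_CUBIC))
plan(.646,.186,.0085,-6)
E
```

```text
[0.678 0.277 0.057] miss 0.02
[0.681 0.248 0.046] miss 0.01
[0.694 0.193 0.055] miss 0.01
[0.7   0.164 0.058] miss 0.007
t 20.9 tcp [0.6558 0.1834 0.0969] yaw -6.59 gap 0.364 F [-1.1  0.8 -0.7]
shift total [-0.0197 -0.003   0.1769] rows 3 per row [-0.0066 -0.001   0.059 ]
q6 end 112.0
turn total [ 0.0002  0.0004 -0.0016] rows 1 per row [ 0.0002  0.0004 -0.0016]
```

View pics/top1c.png

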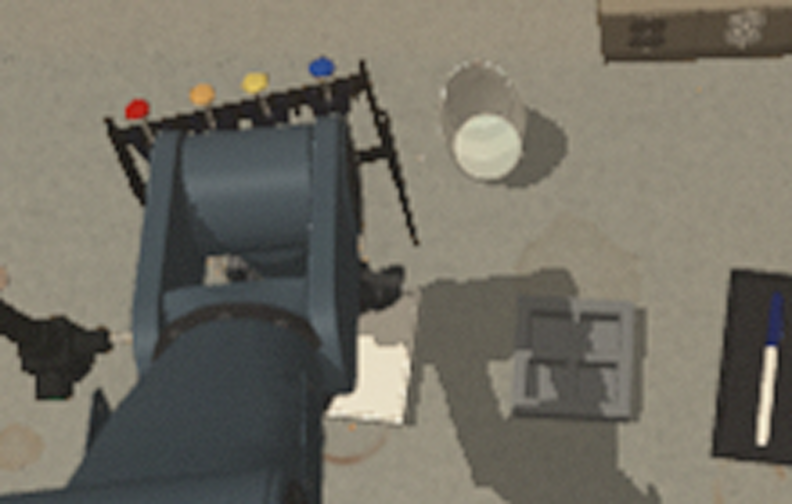

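```bash
python3 - <<'E'
from h import *
w=snap('wrist');t=snap('top')
def cen(s): return -s['world_to_cam'][:3,:3].T@s['world_to_cam'][:3,3]
def pl(s,a,b):
    c=cen(s);return np.cross(px2w(s,a,0)[0]-c,px2w(s,b,0)[0]-c),c
for tip,wa,wb,ta,tb in [('p3',(240,165),(110,60),(181,135),(161,83)),('p4',(283,150),(290,20),(191,133),(179,79)),('p2',(160,193),(60,165),(163,139),(146,86))]:
    n1,c1=pl(w,wa,wb);n2,c2=pl(t,ta,tb)
    d=np.cross(n1,n2);d/=d[2]
    p=np.linalg.lstsq(np.array([n1/np.linalg.norm(n1),n2/np.linalg.norm(n2),[0,0,1]]),np.array([n1@c1/np.linalg.norm(n1),n2@c2/np.linalg.norm(n2),.055]),rcond=None)[0]
    print(tip,np.round(p,3),'at z .1',np.round(p+d*.045,3),'.15',np.round(p+d*.095,3),'.2',np.round(p+d*.145,3),'.24',np.round(p+d*.185,3))
print(cen(w))
E
```

```text
p3 [0.717 0.207 0.055] at z .1 [0.735 0.211 0.1  ] .15 [0.754 0.216 0.15 ] .2 [0.774 0.221 0.2  ] .24 [0.79  0.224 0.24 ]
p4 [0.678 0.162 0.055] at z .1 [0.7   0.164 0.1  ] .15 [0.726 0.166 0.15 ] .2 [0.751 0.168 0.2  ] .24 [0.771 0.17  0.24 ]
p2 [0.689 0.254 0.055] at z .1 [0.71  0.256 0.1  ] .15 [0.733 0.258 0.15 ] .2 [0.756 0.259 0.2  ] .24 [0.775 0.261 0.24 ]
[0.73643492 0.17428253 0.23842833]
```

{"name": "servo_tool", "arguments": {"commands": [-0.04, 0, 0, 0, 0, 0, -1, -0.06, 0, 0, 0, 0, 0, -1, -0.05, 0, 0, 0, 0, 0, -1, 0, 0, 0, 0, 0, -0.019, -1, 0, 0, 0, 0, 0, -0.019, -1, 0, 0, 0, 0, 0, -0.019, -1, 0, 0, 0, 0, 0, -0.019, -1, 0, 0, 0, 0, 0, -0.019, -1, 0, 0, 0, 0, 0, -0.019, -1, 0, 0, 0, 0, 0, -0.019, -1, 0, 0, 0, 0, 0, -0.019, -1, 0, 0, 0, 0, 0, -0.019, -1]}}

```text
t: 22.0
tcp_pos: [0.5824, 0.192, 0.098]
tool_rot: [0.886, 0.464, -0.0, -0.0]
force: [0.2, -0.1, -0.2]
finger_gap: 0.364
gripper_force: 29.8
```

{"name": "servo_tool", "arguments": {"commands": [0, 0, 0, 0, 0, -0.019, -1, 0, 0, 0, 0, 0, -0.019, -1, 0, 0, 0, 0, 0, -0.019, -1, 0, 0, 0, 0, 0, -0.019, -1, 0, 0, 0, 0, 0, 0, -1]}}

```text
t: 22.42
tcp_pos: [0.5824, 0.1921, 0.098]
tool_rot: [0.752, 0.659, -0.0, -0.0]
force: [-0.2, -0.9, 0.1]
finger_gap: 0.362
gripper_force: 29.8
```

```bash
python3 -c "
from h import *
s=snap('wrist');meas(s,'cap_1',.1);meas(s,'cap_tray',.026)
t=snap('top');meas(t,'cap_tray',.026)
plan(.6264,.2089,.1,84)"
```

```text
cap_1 0.71 mean [0.5822 0.192 ] rect [582.5 191.6] [40.5 32.2] axis deg 82.4 box [222. 222.  58.  71.]
cap_1 0.6 mean [0.4973 0.3117] rect [497.7 311. ] [18.5  6.7] axis deg 67.2 box [ 0.  2. 17. 48.]
cap_tray 0.76 mean [0.6396 0.2006] rect [634.  191.1] [119.1 117.6] axis deg 133.9 box [241. 116. 170. 153.]
cap_tray 0.82 mean [0.6311 0.1564] rect [628.9 154.6] [ 65.  124.7] axis deg 178.0 box [185. 136.  23.  44.]
t 22.67 tcp [0.5826 0.1929 0.0979] yaw 82.26 gap 0.364 F [-1.   0.2  0.7]
shift total [ 0.0435  0.0825 -0.0042] rows 2 per row [ 0.0217  0.0413 -0.0021]
q6 end 24.0
turn total [ 0.      0.     -0.0048] rows 1 per row [ 0.      0.     -0.0048]
```

{"name": "servo_tool", "arguments": {"commands": [0.0245, 0.041, 0, 0, 0, -0.005, -1, 0.0245, 0.041, 0, 0, 0, 0, -1, 0, 0, 0.04, 0, 0, 0, -1, 0, 0, 0.04, 0, 0, 0, -1, 0, 0, 0.04, 0, 0, 0, -1, 0, 0, 0.03, 0, 0, 0, -1, 0, 0, 0, 0, 0, 0, -1, 0, 0, 0, 0, 0, 0, -1]}}

```text
t: 23.33
tcp_pos: [0.6255, 0.2127, 0.022]
tool_rot: [0.742, 0.67, -0.001, -0.001]
force: [-0.4, -0.7, 0.5]
finger_gap: 0.366
gripper_force: 29.8
```

```bash
python3 -c "
from h import *
s=snap('wrist','w6.png')
plan(.6264,.2115,.009,84)"
```

```text
t 23.38 tcp [0.6265 0.2129 0.0231] yaw 84.15 gap 0.361 F [-0.  -0.8 -0.3]
shift total [-0.0027  0.0001  0.0282] rows 1 per row [-0.0027  0.0001  0.0282]
q6 end 25.0
turn total [ 0.     -0.      0.0004] rows 1 per row [ 0.     -0.      0.0004]
```

View pics/w6.png

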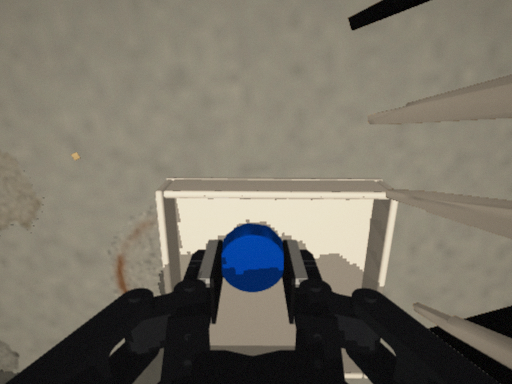

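{"name": "servo_tool", "arguments": {"commands": [0, 0, 0.014, 0, 0, 0, -1, 0, 0, 0.013, 0, 0, 0, -1, 0, 0, 0, 0, 0, 0, -1, 0, 0, 0, 0, 0, 0, -1, 0, 0, 0, 0, 0, 0, 0, 0, 0, 0, 0, 0, 0, 0, 0, 0, 0, 0, 0, 0, 0, 0, 0, -0.02, 0, 0, 0, 0, 0, 0, -0.05, 0, 0, 0, 0, 0, 0, -0.06, 0, 0, 0, 0, 0, 0, -0.06, 0, 0, 0, 0, 0, 0, -0.05, 0, 0, 0, 0]}}

```text
t: 24.38
tcp_pos: [0.6267, 0.213, 0.1322]
tool_rot: [0.742, 0.67, 0.001, 0.001]
force: [0.0, 0.0, 0.3]
finger_gap: 0.497
gripper_force: 0.0
```

```bash
python3 -c "
from h import *
s=snap('wrist');meas(s,'cap_1',.0105);meas(s,'cap_tray',.026)
plan(.4187,.3435,.14,84)"
```

```text
cap_1 0.62 mean [0.6262 0.2129] rect [626.2 213.1] [35.  31.9] axis deg 75.0 box [234. 169.  31.  37.]
cap_1 0.49 mean [0.4399 0.3363] rect [440.2 336. ] [21.9  4.6] axis deg 69.1 box [ 0. 49.  8. 26.]
cap_tray 0.63 mean [0.6351 0.1989] rect [635.  192.4] [120.2 117.1] axis deg 42.8 box [195. 146. 144. 130.]
t 24.53 tcp [0.6282 0.2132 0.1331] yaw 84.2 gap 0.499 F [ 0.3 -0.1 -1. ]
shift total [ 0.2168 -0.4431 -0.0163] rows 7 per row [ 0.031  -0.0633 -0.0023]
q6 end 45.0
turn total [ 0.0011 -0.0003  0.0005] rows 1 per row [ 0.0011 -0.0003  0.0005]
```

{"name": "servo_tool", "arguments": {"commands": [0.031, -0.0633, -0.002, 0, 0, 0, 0.5, 0.031, -0.0633, -0.002, 0, 0, 0, 0.5, 0.031, -0.0633, -0.002, 0, 0, 0, 0.5, 0.031, -0.0633, -0.002, 0, 0, 0, 0.5, 0.031, -0.0633, -0.002, 0, 0, 0, 0.5, 0.031, -0.0633, -0.002, 0, 0, 0, 0.5, 0.031, -0.0633, -0.002, 0, 0, 0, 0.5, 0, 0, 0, 0, 0, 0, 0.5, 0, 0, 0, 0, 0, 0, 0.5]}}

```text
t: 25.28
tcp_pos: [0.4141, 0.3437, 0.1357]
tool_rot: [0.741, 0.672, -0.001, -0.0]
force: [-0.3, 0.1, -0.1]
finger_gap: 0.75
gripper_force: 0.0
```

```bash
python3 -c "
from h import *
s=snap('wrist');meas(s,'cap_1',.0065)
plan(.4187,.3435,.0025,84)"
```

```text
cap_1 0.93 mean [0.419  0.3438] rect [419.  343.5] [35.7 33.5] axis deg 79.4 box [238. 166.  37.  34.]
cap_1 0.85 mean [0.6289 0.21  ] rect [628.8 209.7] [34.1 46.8] axis deg 135.8 box [450. 270.  38.  39.]
t 25.38 tcp [0.4172 0.3431 0.136 ] yaw 84.21 gap 0.747 F [1.  0.1 0.1]
shift total [0.0011 0.0029 0.267 ] rows 4 per row [0.0003 0.0007 0.0667]
q6 end 45.0
turn total [0.     0.     0.0006] rows 1 per row [0.     0.     0.0006]
```

{"name": "servo_tool", "arguments": {"commands": [0.001, 0.006, 0.05, 0, 0, 0, 0.5, 0, 0, 0.065, 0, 0, 0, 0.5, 0, 0, 0.065, 0, 0, 0, 0.5, 0, 0, 0.05, 0, 0, 0, 0.5, 0, 0, 0.022, 0, 0, 0, 0.3, 0, 0, 0.015, 0, 0, 0, 0.3, 0, 0, 0, 0, 0, 0, 0.1, 0, 0, 0, 0, 0, 0, 0.1]}}

```text
t: 26.05
tcp_pos: [0.4208, 0.3434, 0.0033]
tool_rot: [0.742, 0.67, 0.001, 0.0]
force: [0.5, -1.2, 0.8]
finger_gap: 0.551
gripper_force: 0.0
```

{"name": "servo_tool", "arguments": {"commands": [0, 0, 0, 0, 0, 0, -1, 0, 0, 0, 0, 0, 0, -1, 0, 0, 0, 0, 0, 0, -1, 0, 0, 0, 0, 0, 0, -1, 0, 0, 0, 0, 0, 0, -1, 0, 0, 0, 0, 0, 0, -1, 0, 0, 0, 0, 0, 0, -1, 0, 0, 0, 0, 0, 0, -1]}}

```text
t: 26.72
tcp_pos: [0.4209, 0.3439, 0.0044]
tool_rot: [0.742, 0.671, 0.002, 0.001]
force: [0.1, -1.2, 6.2]
finger_gap: 0.368
gripper_force: 30.0
```

{"name": "servo_tool", "arguments": {"commands": [0, 0, -0.04, 0, 0, 0, -1, 0, 0, -0.05, 0, 0, 0, -1, 0, 0, -0.05, 0, 0, 0, -1, 0, 0, -0.05, 0, 0, 0, -1]}}

```text
t: 27.05
tcp_pos: [0.4194, 0.3434, 0.0991]
tool_rot: [0.742, 0.67, -0.0, -0.0]
force: [0.4, 0.2, -0.3]
finger_gap: 0.367
gripper_force: 29.8
```

```bash
python3 -c "
from h import *
s=snap('wrist');meas(s,'cap_1',.1)
plan(.6228,.1695,.1,84)"
```

```text
cap_1 0.94 mean [0.5481 0.2953] rect [548.5 294.8] [21.1 30.3] axis deg 127.0 box [467. 290.  44.  41.]
cap_1 0.61 mean [0.4192 0.3427] rect [419.2 342.4] [39.7 32.4] axis deg 84.9 box [219. 225.  65.  62.]
t 27.15 tcp [0.4222 0.345  0.1019] yaw 84.21 gap 0.368 F [ 1.7 -0.   0.5]
shift total [-0.3087  0.4346  0.0055] rows 8 per row [-0.0386  0.0543  0.0007]
q6 end 21.0
turn total [ 0.0012 -0.0008  0.0006] rows 1 per row [ 0.0012 -0.0008  0.0006]
```

{"name": "servo_tool", "arguments": {"commands": [-0.0386, 0.0543, 0, 0, 0, 0, -1, -0.0386, 0.0543, 0, 0, 0, 0, -1, -0.0386, 0.0543, 0, 0, 0, 0, -1, -0.0386, 0.0543, 0, 0, 0, 0, -1, -0.0386, 0.0543, 0, 0, 0, 0, -1, -0.0386, 0.0543, 0, 0, 0, 0, -1, -0.0386, 0.0543, 0, 0, 0, 0, -1, -0.0386, 0.0543, 0, 0, 0, 0, -1, 0, 0, 0, 0, 0, 0, -1, 0, 0, 0, 0, 0, 0, -1]}}

```text
t: 27.98
tcp_pos: [0.6212, 0.1662, 0.0971]
tool_rot: [0.743, 0.669, 0.0, -0.0]
force: [-0.6, 1.0, -0.2]
finger_gap: 0.366
gripper_force: 29.8
```

```bash
python3 -c "
from h import *
s=snap('wrist');meas(s,'cap_1',.1);meas(s,'cap_1',.0105);meas(s,'cap_tray',.026)
plan(.6228,.1695,.0095,84)"
```

```text
cap_1 0.94 mean [0.6273 0.2261] rect [627.1 225.9] [20.8 20. ] axis deg 85.6 box [229. 117.  43.  49.]
cap_1 0.64 mean [0.621  0.1669] rect [620.8 166.7] [39.6 32.5] axis deg 86.4 box [220. 222.  62.  66.]
cap_1 0.94 mean [0.6259 0.2126] rect [625.6 212.2] [34.2 33. ] axis deg 85.6 box [229. 117.  43.  49.]
cap_1 0.64 mean [0.6156 0.1152] rect [615.4 114.9] [65.2 53.5] axis deg 86.4 box [220. 222.  62.  66.]
cap_tray 0.95 mean [0.6366 0.1964] rect [634.6 190. ] [118.8 118.1] axis deg 166.0 box [182.  86. 176. 167.]
t 28.18 tcp [0.6185 0.1689 0.0973] yaw 84.27 gap 0.363 F [ 0.4  0.6 -0.7]
shift total [0.0022 0.0089 0.1756] rows 3 per row [0.0007 0.003  0.0585]
q6 end 21.0
turn total [-0.0004  0.      0.0008] rows 1 per row [-0.0004  0.      0.0008]
```

{"name": "servo_tool", "arguments": {"commands": [0, 0.004, 0.03, 0, 0, 0, -1, 0, 0, 0.04, 0, 0, 0, -1, 0, 0, 0.04, 0, 0, 0, -1, 0, 0, 0.03, 0, 0, 0, -1, 0, 0, 0.02, 0, 0, 0, -1, 0, 0, 0.014, 0, 0, 0, -1, 0, 0, 0, 0, 0, 0, -1, 0, 0, 0, 0, 0, 0, -1]}}

```text
t: 28.85
tcp_pos: [0.6223, 0.168, 0.0107]
tool_rot: [0.742, 0.671, 0.0, 0.0]
force: [-0.4, -0.2, 0.3]
finger_gap: 0.363
gripper_force: 32.3
```

{"name": "servo_tool", "arguments": {"commands": [0, 0, 0, 0, 0, 0, 0, 0, 0, 0, 0, 0, 0, 0, 0, 0, 0, 0, 0, 0, 0, 0, 0, -0.02, 0, 0, 0, 0, 0, 0, -0.05, 0, 0, 0, 0, 0, 0, -0.06, 0, 0, 0, 0, 0, 0, -0.07, 0, 0, 0, 0, 0, 0, -0.07, 0, 0, 0, 0, 0, 0, -0.07, 0, 0, 0, 0, 0, 0, 0, 0, 0, 0, 0]}}

```text
t: 29.68
tcp_pos: [0.6273, 0.1682, 0.1903]
tool_rot: [0.742, 0.67, 0.007, 0.005]
force: [1.3, 0.1, -0.6]
finger_gap: 0.503
gripper_force: 0.0
```

```bash
python3 -c "
from h import *
s=snap('wrist','w7.png');meas(s,'cap_1',.0105);meas(s,'cap_tray',.026)
plan(.4,-.26,.18,-20)"
```

```text
cap_1 0.62 mean [0.6228 0.1677] rect [622.6 167.4] [32.8 34.3] axis deg 98.9 box [228. 158.  32.  27.]
cap_1 0.57 mean [0.6262 0.2129] rect [625.9 212.2] [33.8 33.3] axis deg 61.5 box [229. 115.  31.  33.]
cap_tray 0.57 mean [0.6364 0.1926] rect [634.7 189.2] [118.1 117.1] axis deg 171.7 box [193.  94. 123. 116.]
t 29.83 tcp [0.6221 0.1676 0.1821] yaw 84.19 gap 0.498 F [ 0.8 -0.1 -1.3]
shift total [-0.8957 -0.3555  0.0034] rows 13 per row [-0.0689 -0.0273  0.0003]
q6 end -103.0
turn total [ 2.000e-04  1.000e-04 -2.106e-01] rows 12 per row [ 0.      0.     -0.0175]
```

View pics/w7.png

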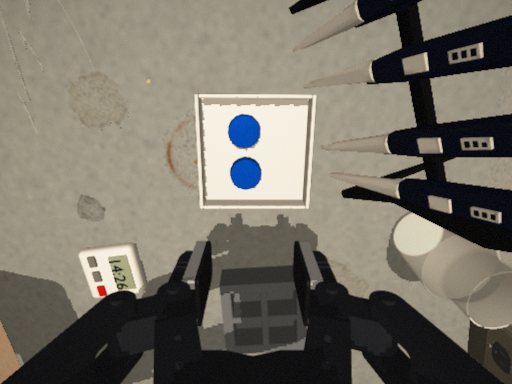

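{"name": "servo_tool", "arguments": {"commands": [-0.0707, -0.0198, 0, 0, 0, 0, 0, -0.0707, -0.0198, 0, 0, 0, 0, 0, -0.0707, -0.0198, 0, 0, 0, 0, 0, -0.0707, -0.0198, 0, 0, 0, 0, 0, -0.0707, -0.0198, 0, 0, 0, 0, 0, -0.0707, -0.0198, 0, 0, 0, 0, 0, -0.0707, -0.0198, 0, 0, 0, 0, 0, -0.0707, -0.0198, 0, 0, 0, 0, 0, -0.0707, -0.0198, 0, 0, 0, 0, 0, -0.0707, -0.0198, 0, 0, 0, 0, 0, -0.0707, -0.0198, 0, 0, 0, 0, 0, -0.0707, -0.0198, 0, 0, 0, 0, 0]}}

```text
t: 30.83
tcp_pos: [0.4591, -0.243, 0.1793]
tool_rot: [0.742, 0.67, -0.0, -0.002]
force: [0.6, -0.7, 0.3]
finger_gap: 0.5
gripper_force: 0.0
```

{"name": "servo_tool", "arguments": {"commands": [-0.0707, -0.0198, 0, 0, 0, 0, 0, -0.0707, -0.0198, 0, 0, 0, 0, 0, -0.0707, -0.0198, 0, 0, 0, 0, 0, 0, 0, 0, 0, 0, 0, 0, 0, 0, 0, 0, 0, 0, 0]}}

```text
t: 31.25
tcp_pos: [0.4192, -0.346, 0.1793]
tool_rot: [0.743, 0.669, 0.0, -0.002]
force: [0.1, 1.4, -1.0]
finger_gap: 0.497
gripper_force: 0.0
```

```bash
python3 - <<'E'
from h import *
s=snap('wrist','w8.png')
for d in manip.silhouettes(s,'vial')[:2]:
    m=d['pixels'];print(d['conf'],d['box'])
# fit vial position: project cylinder model, maximise IoU
d=manip.silhouettes(s,'vial')[0];m=d['pixels'].astype(np.uint8)
def model(x,y):
    im=np.zeros((384,512),np.uint8);a=np.linspace(0,2*np.pi,40)
    for r,z0,z1 in ((.0075,0,.058),(.006,.058,.068)):
        P=np.r_[[[x+r*np.cos(t),y+r*np.sin(t),z] for t in a for z in (z0,z1)]]
        cv2.fillConvexPoly(im,cv2.convexHull(np.round(w2px(s,P)).astype(np.int32)),1)
    return im
best=max(((lambda k:((k&m).sum()/(k|m).sum(),x,y))(model(x,y)) for x in np.arange(.405,.44,.001) for y in np.arange(-.36,-.32,.001)))
print(best)
plan(best[1],best[2],.038,84)
im=s['img'][:,:,::-1].copy();c,_=cv2.findContours(model(*best[1:]),0,1);cv2.drawContours(im,c,-1,(0,255,0),1);cv2.imwrite('pics/w8.png',im)
E
```

```text
0.7 [246.2, 160.3, 15.2, 28.9]
(np.float64(0.7978723404255319), np.float64(0.42000000000000004), np.float64(-0.33799999999999997))
t 31.4 tcp [ 0.4204 -0.343   0.1798] yaw 84.24 gap 0.495 F [-0.2 -0.3 -0.8]
shift total [ 0.0091 -0.0011  0.2836] rows 4 per row [ 0.0023 -0.0003  0.0709]
q6 end -33.0
turn total [-0.0004 -0.0004  0.0007] rows 1 per row [-0.0004 -0.0004  0.0007]
```

View pics/w8.png

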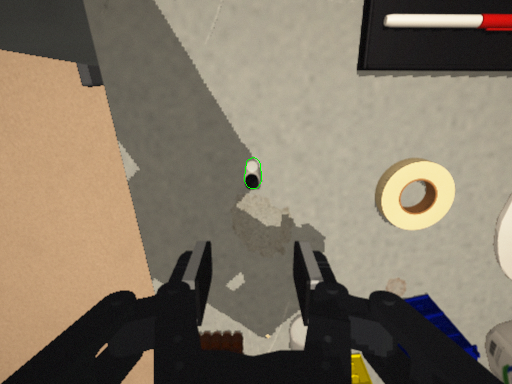

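{"name": "servo_tool", "arguments": {"commands": [0.011, 0, 0.03, 0, 0, 0, 0, 0, 0, 0.05, 0, 0, 0, 0, 0, 0, 0.05, 0, 0, 0, 0, 0, 0, 0.03, 0, 0, 0, 0, 0, 0, 0, 0, 0, 0, 0, 0, 0, 0, 0, 0, 0, 0]}}

```text
t: 31.9
tcp_pos: [0.4215, -0.3374, 0.1002]
tool_rot: [0.741, 0.671, 0.0, -0.001]
force: [-0.8, -0.4, 0.4]
finger_gap: 0.5
gripper_force: 0.0
```

```bash
cat >> h.py <<'E'
def vialfit(s,x0,y0,zb=0):
    m=manip.silhouettes(s,'vial')[0]['pixels'].astype(np.uint8)
    def model(x,y):
        im=np.zeros((384,512),np.uint8);a=np.linspace(0,2*np.pi,40)
        for r,z0,z1 in ((.0075,0,.058),(.006,.058,.068)):
            P=np.array([[x+r*np.cos(t),y+r*np.sin(t),z+zb] for t in a for z in (z0,z1)])
            cv2.fillConvexPoly(im,cv2.convexHull(np.round(w2px(s,P)).astype(np.int32)),1)
        return im
    g=np.arange(-.012,.0121,.001)
    b=max(((lambda k:((k&m).sum()/(k|m).sum(),x,y))(model(x,y)) for x in x0+g for y in y0+g));print('vial',np.round(b,3));return b
E
python3 - <<'E'
from h import *
s=snap('wrist');b=vialfit(s,.42,-.338)
plan(b[1],b[2],.038,84)
E
```

```text
vial [ 0.874  0.419 -0.339]
t 32.0 tcp [ 0.4222 -0.3391  0.1017] yaw 84.27 gap 0.501 F [-0.2  0.1  0.6]
shift total [-0.0003 -0.0066  0.1273] rows 2 per row [-0.0002 -0.0033  0.0637]
q6 end -33.0
turn total [0.0002 0.0002 0.0008] rows 1 per row [0.0002 0.0002 0.0008]
```

{"name": "servo_tool", "arguments": {"commands": [0, -0.004, 0.02, 0, 0, 0, 0, 0, 0, 0.03, 0, 0, 0, 0, 0, 0, 0.03, 0, 0, 0, 0, 0, 0, 0.03, 0, 0, 0, 0, 0, 0, 0.015, 0, 0, 0, 0, 0, 0, 0, 0, 0, 0, 0, 0, 0, 0, 0, 0, 0, -0.4, 0, 0, 0, 0, 0, 0, -0.4], "force": 25}}

```text
t: 32.67
tcp_pos: [0.4201, -0.3398, 0.0394]
tool_rot: [0.742, 0.67, -0.0, 0.001]
force: [-0.2, 0.2, 0.2]
finger_gap: 0.298
gripper_force: 0.0
```

```bash
python3 - <<'E'
from h import *
s=snap('wrist','w9.png');b=vialfit(s,.42,-.338)
plan(b[1],b[2],.038,84)
E
```

```text
vial [ 0.872  0.419 -0.338]
t 32.77 tcp [ 0.42   -0.3398  0.0394] yaw 84.2 gap 0.297 F [-0.4 -0.  -0.1]
shift total [ 0.0034 -0.0023  0.0027] rows 1 per row [ 0.0034 -0.0023  0.0027]
q6 end -33.0
turn total [0.0002 0.0002 0.0005] rows 1 per row [0.0002 0.0002 0.0005]
```

View pics/w9.png

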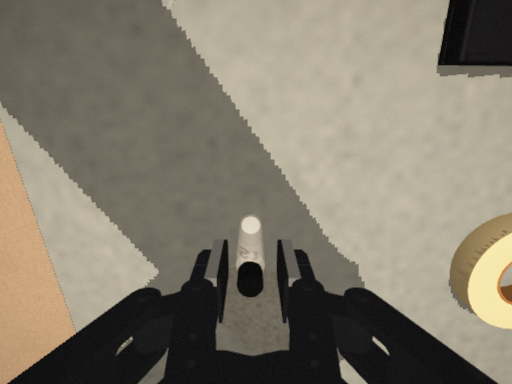

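{"name": "servo_tool", "arguments": {"commands": [0.003, -0.002, 0.002, 0, 0, 0, -0.4, 0, 0, 0, 0, 0, 0, -0.4, 0, 0, 0, 0, 0, 0, -0.5, 0, 0, 0, 0, 0, 0, -0.6, 0, 0, 0, 0, 0, 0, -0.65, 0, 0, 0, 0, 0, 0, -0.7, 0, 0, 0, 0, 0, 0, -0.8, 0, 0, 0, 0, 0, 0, -1, 0, 0, 0, 0, 0, 0, -1, 0, 0, 0, 0, 0, 0, -1, 0, 0, 0, 0, 0, 0, -1, 0, 0, 0, 0, 0, 0, -1]}}

```text
t: 33.77
tcp_pos: [0.4187, -0.3378, 0.0374]
tool_rot: [0.742, 0.67, 0.0, 0.0]
force: [1.1, 0.4, 1.4]
finger_gap: 0.154
gripper_force: 24.7
```

{"name": "servo_tool", "arguments": {"commands": [0, 0, -0.01, 0, 0, 0, -1, 0, 0, -0.02, 0, 0, 0, -1, 0, 0, -0.03, 0, 0, 0, -1, 0, 0, -0.04, 0, 0, 0, -1, 0, 0, -0.04, 0, 0, 0, -1, 0, 0, -0.02, 0, 0, 0, -1, 0, 0, 0, 0, 0, 0, -1]}}

```text
t: 34.35
tcp_pos: [0.4196, -0.3388, 0.12]
tool_rot: [0.742, 0.67, -0.0, 0.003]
force: [-0.4, -0.2, -1.0]
finger_gap: 0.156
gripper_force: 24.5
```

```bash
python3 - <<'E'
from h import *
s=snap('wrist','w10.png')
st=manip.sense();b=vialfit(s,st['tcp_pos'][0],st['tcp_pos'][1],st['tcp_pos'][2]-.038)
t=snap('top');meas(t,'vial_block',.035)
plan(.605,-.03,st['tcp_pos'][2],84)
E
```

```text
vial [ 0.883  0.419 -0.342]
vial_block 0.69 mean [ 0.6241 -0.0088] rect [625.4  -7.9] [ 99.1 105.2] axis deg 163.4 box [231. 143.  36.  34.]
t 34.55 tcp [ 0.418  -0.337   0.1165] yaw 84.19 gap 0.157 F [-0.1  0.2 -0.3]
shift total [ 0.6487  0.31   -0.0037] rows 10 per row [ 0.0649  0.031  -0.0004]
q6 end 3.0
turn total [-0.0002 -0.0002  0.0005] rows 1 per row [-0.0002 -0.0002  0.0005]
```

View pics/w10.png

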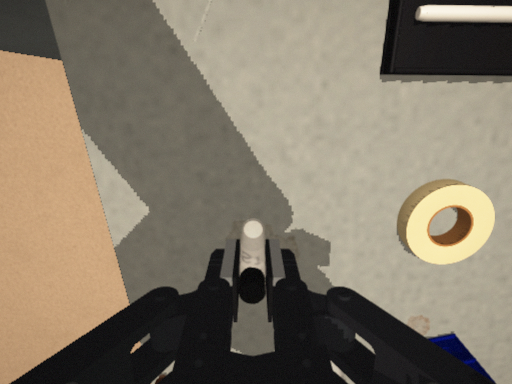

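{"name": "servo_tool", "arguments": {"commands": [0.0326, 0.0153, 0, 0, 0, 0, -1, 0.0522, 0.0245, 0, 0, 0, 0, -1, 0.0652, 0.0306, 0, 0, 0, 0, -1, 0.0717, 0.0337, 0, 0, 0, 0, -1, 0.0717, 0.0337, 0, 0, 0, 0, -1, 0.0717, 0.0337, 0, 0, 0, 0, -1, 0.0717, 0.0337, 0, 0, 0, 0, -1, 0.0717, 0.0337, 0, 0, 0, 0, -1, 0.0652, 0.0306, 0, 0, 0, 0, -1, 0.0522, 0.0245, 0, 0, 0, 0, -1, 0.0261, 0.0122, 0, 0, 0, 0, -1, 0, 0, 0, 0, 0, 0, -1]}}

```text
t: 35.55
tcp_pos: [0.6045, -0.026, 0.116]
tool_rot: [0.741, 0.672, -0.0, -0.001]
force: [0.5, -0.3, -0.2]
finger_gap: 0.152
gripper_force: 24.5
```

{"name": "servo_tool", "arguments": {"commands": [0, 0, 0, 0, 0, 0, -1]}}

```text
t: 35.63
tcp_pos: [0.603, -0.0285, 0.1162]
tool_rot: [0.741, 0.671, -0.001, -0.001]
force: [0.7, 0.1, 1.3]
finger_gap: 0.156
gripper_force: 24.5
```

```bash
python3 - <<'E'
from h import *
s=snap('wrist','w11.png')
st=manip.sense();b=vialfit(s,st['tcp_pos'][0],st['tcp_pos'][1],st['tcp_pos'][2]-.037)
meas(s,'vial_block',.035)
im=s['img'][:,:,::-1].copy()
c,sn=np.cos(np.radians(-3)),np.sin(np.radians(-3))
for L,z in [([(-4,-4),(-38,-4),(-38,-38),(-4,-38)],.035),([(-50,-50),(50,-50),(50,50),(-50,50)],.035)]:
    P=[[.625+(x*c-y*sn)/1e3,-.008+(x*sn+y*c)/1e3,z] for x,y in L]
    cv2.polylines(im,[np.round(w2px(s,P)).astype(np.int32)],True,(0,255,0),1)
cv2.imwrite('pics/w11.png',im)
plan(.603,-.028,.0430,84)
E
```

```text
vial [ 0.845  0.603 -0.028]
vial_block 0.97 mean [ 0.6277 -0.0019] rect [627.1  -6. ] [101.3 100.2] axis deg 142.1 box [209. 102. 141. 135.]
t 35.78 tcp [ 0.6028 -0.0302  0.1168] yaw 84.09 gap 0.157 F [-0.2  1.   0.2]
shift total [0.0045 0.0002 0.1476] rows 2 per row [0.0023 0.0001 0.0738]
q6 end 3.0
turn total [-0.0003  0.      0.0002] rows 1 per row [-0.0003  0.      0.0002]
```

View pics/w11.png

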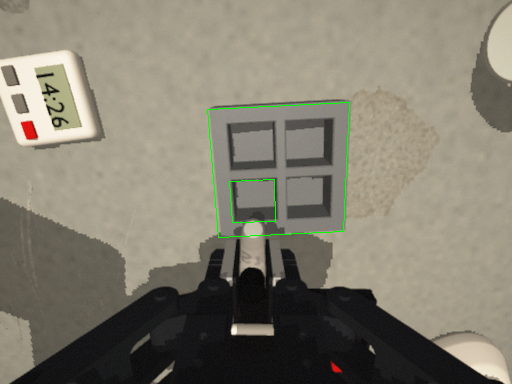

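{"name": "servo_tool", "arguments": {"commands": [0.002, 0.002, 0.02, 0, 0, 0, -1, 0, 0, 0.04, 0, 0, 0, -1, 0, 0, 0.04, 0, 0, 0, -1, 0, 0, 0.025, 0, 0, 0, -1, 0, 0, 0.012, 0, 0, 0, -1, 0, 0, 0.007, 0, 0, 0, -1, 0, 0, 0, 0, 0, 0, -1, 0, 0, 0, 0, 0, 0, -1]}}

```text
t: 36.45
tcp_pos: [0.6054, -0.0282, 0.0457]
tool_rot: [0.742, 0.67, 0.0, 0.0]
force: [0.2, -0.2, -0.0]
finger_gap: 0.158
gripper_force: 24.5
```

```bash
python3 - <<'E'
from h import *
plan(.603,-.028,.0425,84)
E
```

```text
t 36.45 tcp [ 0.6054 -0.0282  0.0457] yaw 84.17 gap 0.158 F [ 0.2 -0.2 -0. ]
shift total [-0.0001 -0.0049  0.0065] rows 1 per row [-0.0001 -0.0049  0.0065]
q6 end 3.0
turn total [0.0002 0.     0.0005] rows 1 per row [0.0002 0.     0.0005]
```

Lower gently until contact shows.

{"name": "servo_tool", "arguments": {"commands": [0, 0, 0.003, 0, 0, 0, -1, 0, 0, 0.002, 0, 0, 0, -1, 0, 0, 0.001, 0, 0, 0, -1, 0, 0, 0, 0, 0, 0, -1, 0, 0, 0, 0, 0, 0, -1]}}

```text
t: 36.87
tcp_pos: [0.6051, -0.0278, 0.0426]
tool_rot: [0.742, 0.67, 0.0, 0.0]
force: [0.5, 0.3, 0.1]
finger_gap: 0.158
gripper_force: 24.5
```

{"name": "servo_tool", "arguments": {"commands": [0, 0, 0.001, 0, 0, 0, -1, 0, 0, 0, 0, 0, 0, -1, 0, 0, 0, 0, 0, 0, -0.6, 0, 0, 0, 0, 0, 0, -0.5, 0, 0, 0, 0, 0, 0, -0.4, 0, 0, 0, 0, 0, 0, -0.3, 0, 0, 0, 0, 0, 0, -0.2, 0, 0, 0, 0, 0, 0, -0.1, 0, 0, 0, 0, 0, 0, 0, 0, 0, 0, 0, 0, 0, 0]}}

```text
t: 37.7
tcp_pos: [0.605, -0.0279, 0.0418]
tool_rot: [0.742, 0.67, -0.0, -0.0]
force: [0.2, -0.0, -0.5]
finger_gap: 0.498
gripper_force: 0.0
```

{"name": "servo_tool", "arguments": {"commands": [0, 0, -0.02, 0, 0, 0, 0, 0, 0, -0.04, 0, 0, 0, 0, 0, 0, -0.06, 0, 0, 0, 0, 0, 0, -0.06, 0, 0, 0, 0, 0, 0, -0.06, 0, 0, 0, 0, 0, 0, -0.06, 0, 0, 0, 0, 0, 0, 0, 0, 0, 0, 0, 0, 0, 0, 0, 0, 0, 0]}}

```text
t: 38.37
tcp_pos: [0.6064, -0.0282, 0.1949]
tool_rot: [0.742, 0.67, 0.002, 0.002]
force: [0.4, -0.5, -1.0]
finger_gap: 0.5
gripper_force: 0.0
```

```bash
python3 - <<'E'
from h import *
s=snap('wrist');b=vialfit(s,.605,-.028,.005);c=snap('scene')
im=c['img'][100:370,110:410,::-1];w=s['img'][:,:,::-1]
cv2.imwrite('pics/fin.png',np.hstack([cv2.resize(w,(400,300)),cv2.resize(im,(400,300),interpolation=cv2.INTER_CUBIC)]))
meas(s,'timer',.019);plan(.6,-.03,.2)
E
```

```text
vial [ 0.79   0.605 -0.03 ]
timer 0.87 mean [0.4558 0.0634] rect [455.6  62.4] [67.5 65.1] axis deg 4.9 box [48. 58. 80. 78.]
t 38.57 tcp [ 0.6038 -0.0277  0.1905] yaw 84.19 gap 0.501 F [-0.1  0.5  0.4]
shift total [-0.0054 -0.0072 -0.019 ] rows 1 per row [-0.0054 -0.0072 -0.019 ]
```

View pics/fin.png

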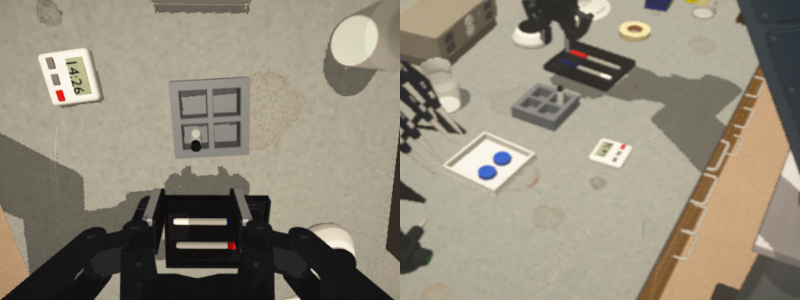

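The final picture shows the vial upright in a block pocket (wrist view, about 196,138). The markers lie parallel in the black tray, both caps are in the white tray, and the timer and tape are in place. The gripper is clear, so I am handing in.

```bash
python3 -c "
from station import manip
print(manip.sign_off())"
```

```text
the job is handed in; nothing more can be done
None
```

The job is handed in at about 39 s: both markers lie side by side in the black tray, both caps side by side in the white tray, and the vial stands upright in a block pocket; the timer and tape were left alone and the gripper holds nothing.

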